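Lay the serving tray around the steamer

ROBOT

A 7-joint arm with a two-finger parallel gripper is mounted at the origin on the work surface. World frame = base frame: x ahead of the robot, y to its left, z up, the work surface at z = 0. Lengths are in m, angles in rad, forces in N, time in s.
With the tool pointing down it reaches from about 0.425 to 0.95 m from the base axis. Payload 4.7 kg.
Tool frame: the origin (TCP) lies on the centre line of the jaws, within the pads' length; the fingertips stand robot.nose_length ahead of it and the grasp point (between the pads) lies 8 mm behind it (robot.nose_length is the distance from the TCP to the fingertips, in m); z points along the fingers, y is the line along which they close (so a half turn about z gives the same grasp; the last joint's range is limited). The gripper opens to 85 mm and grips with 20 to 120 N. Pads are 22 mm wide; open, the fingers measure 114 mm over their backs; the gripper's body (76 mm by 85 mm) begins 54 mm behind the grasp point. The pads swing forward as they close: fully open they stand 13 mm farther back than shut.
Start: joints at [1.31, 0.469, -0.049, 1.532, 0.024, 1.141, -0.082], TCP at [0.155, -0.657, 0.242] pointing down, gripper open.
Joint ranges: [-2.59, 2.59], [-0.33, 1.99], [-1.39, 1.29], [0.1, 2.45], [-1.04, 4.18], [0.21, 1.99], [-2.66, 2.66]. Speed limits (rad/s): [2.57, 2.57, 3.14, 3.14, 3.14, 3.14, 3.14].

INTERFACE

Orientations are given as [roll, pitch, yaw] about the fixed x, y, z axes, in that order (R = Rz(yaw) Ry(pitch) Rx(roll)).
In Python, from plant import robot gives the robot as it stands. Calls block until the motion is done:
- robot.goto(position, orientation): joint-space move of the TCP to a pose.
- robot.move_straight(position, vel=0.15, attitude=None, contact_N=None): straight line of the TCP; attitude=None keeps the orientation; vel is the mean speed in m/s. With contact_N (N) it stops when the force on the tool has changed by that much, and returns True; else False.
- robot.move_joints(angles): joint-space move.
- robot.grip(opening, strength=None): opening from 0.0 (shut) to 1.0 (fully open); strength is the grip in N (None keeps the last); returns when the fingers have stopped.
- robot.sleep(seconds).
- robot.inverse_kinematics(position, orientation): joint angles nearest the present ones, or None.
- robot.sense(): the state.
- robot.grab_frame(name): name is "scene" or "top" or "wrist"; returns a dict with "image" (400x640x3 uint8, red, green, blue), "range_z" (400x640 float32, m along the optical axis (not along the pixel's ray), 0 where there is no reading), "fx", "fy", "cx", "cy" (pixels), "R" (3x3) and "t" (3): a world point X has camera coordinates R X + t. Camera axes: x right, y down, z forward; pixel columns grow to the right and rows downward; lengths in m; the calibration is good to about 2 mm. The wrist camera is an equidistant fisheye: a pixel r from the principal point sees the ray r / f radians off the axis. A picture is of the moment at which its call begins.
A pose or a line that the arm cannot do raises robot.IKError and nothing moves.
- robot.close_job(): hands the job in; it is judged then, once.
The state is a dict: "t": time; "joint_pos": joint angles; "joint_velocities": joint speeds; "effort": joint torques, N m; "tcp_pos": TCP position; "tcp_rot": TCP orientation; "wrist_force": force on the tool from outside, world axes, zero at the start; "torque": the same for the moment, N m; "opening": opening from 0.0 (shut) to 1.0 (fully open); "gripper_force": force on a finger pad.
Only numpy, scipy, OpenCV 4.12 (cv2) and the standard library are available. Lean on these libraries where they do the work, as an engineer would, in place of code of your own. Each camera call takes 0.05 s, during which the arm holds its last target. There are 200 camera calls.

TASK

Lay the serving tray for the table: put the lid on the steamer, stand the salt shaker midway between the steamer and the molcajete, stand the sugar bowl straight in front of the molcajete and the clay mug straight in front of the steamer. In front means towards the tray's long edge on the robot's side, square to that edge, leaving about 25 mm clear between body and body. Set each thing down gently and upright, shaker, bowl and mug on the tray floor, and leave the steamer, molcajete, lime, garlic and sauce bottle where they are.

Things in the scene. Friction and masses are not known exactly. Their poses are not given: they have to be found in the camera images.
- tray: cream melamine serving tray fixed to the table, 280 (x) by 400 (y) mm, flat floor 5 mm thick (upper face at z = 5 mm in its frame) inside a rim 12 mm wide, 18 mm high. Origin: centre of the underside. x axis points across the tray away from the robot, y along the long side to the robot's left; turned up to 0.1 rad.
- steamer: three round aluminium steamer tiers nested as one heavy unit (1.6 kg) in the tray's far half, left or right, open on top with yellow corn inside; 130 mm across the rim, 90 mm high, opening 120 mm across. Two loop handles reach 86 mm from the axis at +45 and -135 degrees from its x axis. Origin: centre of the underside, axes parallel to the tray's.
- molcajete: dark grey basalt mortar on three stubby feet, pestle lying in it; 128 mm across, rim 80 mm high, pestle tip up to 110 mm, 1.9 kg. Stands in the tray's far half on the side that the steamer leaves, 220 mm from it axis to axis. Origin: centre of the underside, axes parallel to the tray's.
- lid: aluminium steamer lid right way up on the table, 134 mm across, dome 22 mm high, black cylindrical knob 26 mm in diameter from 30 to 57 mm above its underside. A tapered plug under it, 6 mm deep, 102 to 109 mm across, drops into the steamer's opening; seated, its origin is 84 mm above the steamer's. Origin: centre of the plug's underside. About 0.14 kg.
- salt_shaker: small clear glass salt shaker with white salt and a domed steel cap, 40 mm in diameter, 85 mm high, straight glass from 4 to 58 mm height. Stands upright on the table. Origin: centre of its underside. About 0.12 kg.
- sugar_bowl: small turquoise ceramic sugar bowl, round body 62 mm in diameter, straight from 12 to 52 mm height; loosely hinged domed lid (closed) to 70 mm, its 18 mm wide knob to 88 mm. The hinge is at the +x side of its frame, out to 38 mm from the axis: grip across its y axis. Origin: centre of the underside. About 0.29 kg.
- mug: small open brown clay mug with a thin white band, 62 mm in diameter from 14 to 60 mm height, 66 mm at the rim, 74 mm high. Its handle is at the -x side of its frame, out to 58 mm from the axis: grip across its y axis. At the start the handle points towards the robot within 0.8 rad. Origin: centre of the underside. About 0.18 kg.
- lime: green lime on its end, 50 mm across and 50 mm high, beside the tray; leave it alone. Origin: centre of its underside.
- garlic: white head of garlic, 50 mm across and 58 mm high, beside the tray; leave it alone. Origin: centre of its underside.
- sauce_bottle: amber glass sauce bottle with a red cap, 50 mm across and 154 mm high, behind the tray; leave it alone. Origin: centre of its underside.
There are look-alikes about, which are no part of the job. Leave any red or turquoise look-alike of the salt_shaker alone.

How it is judged:
At the end, for the whole second after the job is handed in: lid level in the steamer mouth, centred to 9 mm; shaker axis within 124 mm of both steamer and molcajete axes and 22 mm of each front to back; bowl and mug in front of theirs, 103-138 mm axis to axis, 15 mm sideways; these three upright on the tray floor; all released, at rest (horizontal distance between lid and steamer below 0.009 m and z of lid in the frame of steamer between 0.08 and 0.088 m and angle between lid's own z axis and vertical below 0.06 rad and horizontal distance between salt_shaker and steamer below 0.124 m and x of salt_shaker in the frame of steamer between -0.022 and 0.022 m and horizontal distance between salt_shaker and molcajete below 0.124 m and x of salt_shaker in the frame of molcajete between -0.022 and 0.022 m and x of sugar_bowl in the frame of molcajete between -0.137 and -0.103 m and y of sugar_bowl in the frame of molcajete between -0.015 and 0.015 m and x of mug in the frame of steamer between -0.138 and -0.104 m and y of mug in the frame of steamer between -0.015 and 0.015 m and z of salt_shaker in the frame of tray between 0.002 and 0.009 m and angle between each of salt_shaker, sugar_bowl, mug's own z axis and vertical below 0.08 rad and z of sugar_bowl in the frame of tray between 0.002 and 0.009 m and z of mug in the frame of tray between 0.002 and 0.009 m and linear speed of each of lid, salt_shaker, sugar_bowl, mug below 0.02 m/s and contact force between the fingers and lid below 0.05 N and contact force between the fingers and salt_shaker below 0.05 N and contact force between the fingers and sugar_bowl below 0.05 N and contact force between the fingers and mug below 0.05 N); the robot touches nothing.
It fails at once if a lid, shaker, bowl or mug tipped by more than 40 degrees (angle between any of lid, salt_shaker, sugar_bowl, mug's own z axis and vertical above 0.7 rad).
It fails at once if a lid, shaker, bowl or mug dropped (falling free of the fingers faster than 0.6 m/s) ((linear speed of lid above 0.6 m/s and contact force between the fingers and lid below 0.05 N) or (linear speed of salt_shaker above 0.6 m/s and contact force between the fingers and salt_shaker below 0.05 N) or (linear speed of sugar_bowl above 0.6 m/s and contact force between the fingers and sugar_bowl below 0.05 N) or (linear speed of mug above 0.6 m/s and contact force between the fingers and mug below 0.05 N)).
It fails at once if the steamer or the molcajete pushed more than 15 mm (distance of any of steamer, molcajete from where it was at the start of the episode above 0.015 m).
It fails at once if the lime, the garlic or the sauce bottle pushed more than 30 mm (distance of any of lime, garlic, sauce_bottle from where it was at the start of the episode above 0.03 m).
It also fails if it takes over 99 s, if anything falls off the work surface, if the arm or the gripper's body presses on something with over 40 N, if the wrist force passes 120 N, or if a joint passes its speed limit or range.

## Working session

There is one attempt and no reset: what is moved stays moved. The work goes in short steps, each a Python script; the robot and the scene stay as the last script left them, time stands still between calls to the robot, and variables do not carry over. Pictures are saved under pics/ and viewed, at most 14 in all, crops included, and the job is handed in when it is done.

```bash
ls; mkdir -p pics; python3 - <<'E'
from plant import robot
import cv2,numpy as np,pickle
s=robot.sense();print(s['t'],s['tcp_pos'],s['tcp_rot'],robot.nose_length)
F={}
for n in("scene","top"):
    f=robot.grab_frame(n);F[n]=f
    cv2.imwrite(f"pics/{n}0.png",f["image"][:,:,::-1]);print(n,f["fx"],f["cx"],f["cy"],f["R"].round(3).tolist(),f["t"], (f["range_z"]>0).mean())
pickle.dump(F,open("f0.pkl","wb"))
E
```

```text
pics
0.0 [ 0.15492578 -0.65640415  0.24123385] [-3.13961132e+00  6.27234655e-05  2.31794468e-01] 0.011
scene 516.7133316915493 326.22747230076715 194.6652576777839 [[0.744, 0.669, -0.013], [0.41, -0.471, -0.781], [-0.529, 0.576, -0.624]] [-0.40606614 -0.16195478  1.77013562] 0.9856875
top 441.2893009150513 327.52615541932084 197.04976880154257 [[0.015, -1.0, 0.022], [-0.996, -0.017, -0.089], [0.089, -0.02, -0.996]] [-0.0045484   0.54270826  1.0955138 ] 0.9961015625
```

View pics/top0.png

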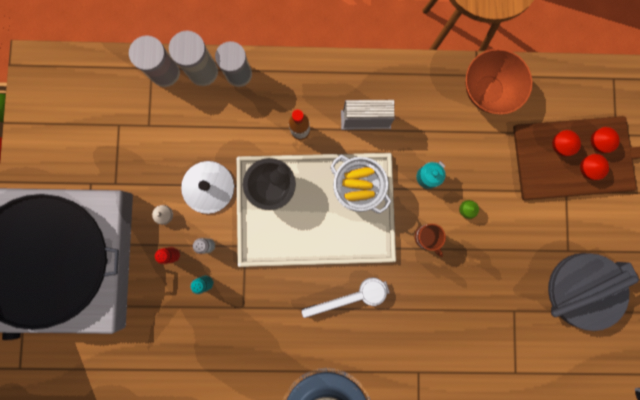

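View pics/scene0.png

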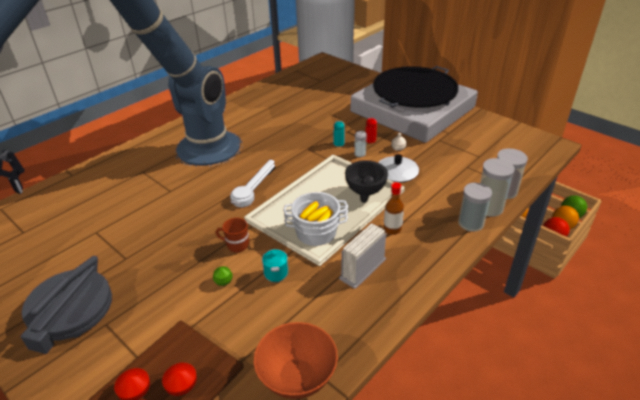

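The top view shows the steamer at (361,184), the molcajete at (269,184), the lid at (208,187) and the clear shaker at (203,246). The red and turquoise look-alikes are at (167,255) and (200,285). The bowl is at (432,175), the mug at (430,237), the lime at (469,209), the garlic at (162,214) and the bottle at (299,122). The scene view shows the mug handle at (222,237). Next I'll zoom in and measure.

```bash
cat > h.py <<'E'
import numpy as np,cv2
def cloud(f):
    h,w=f["range_z"].shape;u,v=np.meshgrid(np.arange(w),np.arange(h));z=f["range_z"]
    c=np.stack([(u-f["cx"])/f["fx"]*z,(v-f["cy"])/f["fy"]*z,z],-1)
    return (c-f["t"])@f["R"]   # R^T (c-t)
def ray(f,uv,z):
    d=f["R"].T@np.array([(uv[0]-f["cx"])/f["fx"],(uv[1]-f["cy"])/f["fy"],1]);o=-f["R"].T@f["t"]
    return o+d*(z-o[2])/d[2]
E
python3 - <<'E'
import pickle,cv2,numpy as np
from h import *
F=pickle.load(open("f0.pkl","rb"))
f=F["top"];P=cloud(f)
for n,u,v,r in [("lid",208,187,36),("shaker",203,246,14),("steamer",361,184,36),("molc",269,184,32),("bowl",432,175,22),("mug",430,237,22),("lime",469,209,14),("garlic",162,214,14),("sauce",299,122,16),("ladle",372,291,20),("tfloor",320,235,10),("table",440,300,20)]:
    p=P[v-r:v+r,u-r:u+r].reshape(-1,3);q=p[p[:,2]>.012]
    print(n,"centre",P[v,u].round(3),"z pct",np.percentile(p[:,2],[1,10,50,90,99]).round(3),"bbox", (q.min(0).round(3),q.max(0).round(3)) if len(q) else 0)
g=F["scene"];Q=cloud(g);print(Q[240,100],Q[218,275],Q[225,240],Q[260,275])
im=cv2.resize(f["image"][140:265,390:490],None,fx=4,fy=4,interpolation=cv2.INTER_CUBIC)
im2=cv2.resize(f["image"][140:265,150:250],None,fx=4,fy=4,interpolation=cv2.INTER_CUBIC)
cv2.imwrite("pics/crop1.png",np.hstack([im2,im])[:,:,::-1])
E
```

```text
lid centre [0.561 0.3   0.049] z pct [-0.004 -0.002  0.005  0.02   0.058] bbox (array([0.443, 0.027, 0.012]), array([0.643, 0.396, 1.139]))
shaker centre [0.416 0.298 0.083] z pct [-0.004 -0.002  0.002  0.083  0.086] bbox (array([0.397, 0.027, 0.012]), array([0.443, 0.324, 1.139]))
steamer centre [ 0.571 -0.075  0.082] z pct [-0.003  0.001  0.024  0.092  0.098] bbox (array([ 0.443, -0.165,  0.012]), array([0.658, 0.027, 1.139]))
molc centre [0.571 0.15  0.046] z pct [-0.002  0.003  0.044  0.086  0.1  ] bbox (array([0.443, 0.027, 0.012]), array([0.649, 0.238, 1.139]))
bowl centre [ 0.595 -0.247  0.084] z pct [-0.005 -0.002  0.002  0.07   0.087] bbox (array([ 0.443, -0.286,  0.013]), array([0.631, 0.027, 1.139]))
mug centre [ 0.446 -0.263 -0.001] z pct [-0.004 -0.002  0.002  0.061  0.076] bbox (array([ 0.397, -0.281,  0.012]), array([0.477, 0.027, 1.139]))
lime centre [ 0.517 -0.35   0.046] z pct [-0.004 -0.002  0.002  0.043  0.051] bbox (array([ 0.443, -0.376,  0.017]), array([0.541, 0.027, 1.139]))
garlic centre [0.492 0.412 0.044] z pct [-0.005 -0.002  0.002  0.04   0.059] bbox (array([0.443, 0.027, 0.015]), array([0.514, 0.442, 1.139]))
sauce centre [0.705 0.075 0.141] z pct [-0.004 -0.002  0.003  0.151  0.157] bbox (array([0.443, 0.027, 0.013]), array([0.74 , 0.102, 1.139]))
ladle centre [ 0.31 -0.11  0.03] z pct [-0.004 -0.001  0.003  0.035  0.038] bbox (array([ 0.275, -0.152,  0.012]), array([0.443, 0.027, 1.139]))
tfloor centre [0.447 0.021 0.007] z pct [0.    0.003 0.005 0.008 0.011] bbox (array([0.443, 0.027, 1.139]), array([0.443, 0.027, 1.139]))
table centre [ 0.286 -0.287  0.003] z pct [-0.005 -0.002  0.     0.003  0.006] bbox (array([0.443, 0.027, 1.139]), array([0.443, 0.027, 1.139]))
[ 0.14452908 -0.48136069 -0.00061235] [ 0.44546691 -0.10603792  0.00512164] [ 0.43689416 -0.22181591  0.05173676] [ 0.61328175 -0.25945718  0.06748629]
```

View pics/crop1.png

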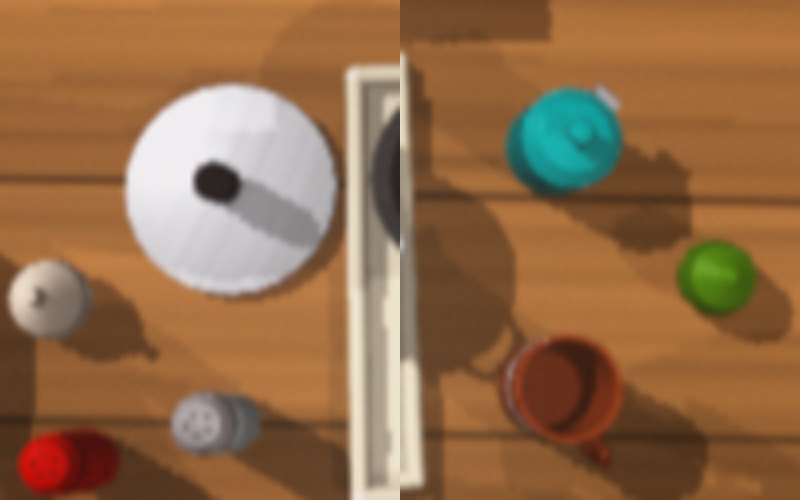

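The crop shows the bowl hinge at crop (608,97), pointing away and to the right. The mug handle is at (597,450), pointing towards the robot and to the right. The lid knob is at (216,183) and the shaker cap at (200,420). I'll now fit circles and the tray rectangle from both cameras.

```bash
cat > fit.py <<'E'
import pickle,cv2,numpy as np
from h import *
from scipy.optimize import least_squares
def band(P,c,r,z0,z1):
    p=P.reshape(-1,3);return p[(np.hypot(*(p[:,:2]-c).T)<r)&(p[:,2]>z0)&(p[:,2]<z1)]
def ring(p,R,c0):  # circle of known radius, robust
    s=least_squares(lambda c:np.hypot(*(p[:,:2]-c).T)-R,c0,loss="soft_l1",f_scale=.002);return s.x.round(4),len(p),float(np.median(abs(s.fun)).round(4))
E
python3 - <<'E'
from fit import *
F=pickle.load(open("f0.pkl","rb"));C={k:cloud(F[k]) for k in F}
for k,P in C.items():
    print("==",k)
    print("steamer",ring(band(P,[.572,-.075],.075,.088,.105),.0625,[.572,-.075]))
    print("molc",ring(band(P,[.572,.15],.075,.078,.092),.060,[.572,.15]))
    for n,c,r,z0,z1 in [("lid all",[.565,.295],.08,.008,.04),("knob",[.565,.295],.03,.045,.065),("shaker",[.416,.296],.03,.07,.1),
      ("bowl body",[.59,-.245],.05,.045,.075),("bowlknob",[.59,-.245],.03,.078,.095),("mug",[.45,-.245],.06,.066,.085),("mug all",[.45,-.245],.08,.03,.085)]:
        p=band(P,c,r,z0,z1)
        if len(p)<4: print(n,len(p));continue
        cc,rr=cv2.minEnclosingCircle(p[:,:2].astype(np.float32));print(n,len(p),"mean",p.mean(0).round(4),"circ",np.round(cc,4),round(rr,4),"zmax",p[:,2].max().round(3))
f=F["top"];hsv=cv2.cvtColor(f["image"],cv2.COLOR_RGB2HSV)
# tray mask: cream, low saturation inside region
m=((hsv[...,1]<75)&(hsv[...,2]>110)).astype(np.uint8);m[:140]=0;m[275:]=0;m[:,:230]=0;m[:,402:]=0
m=cv2.morphologyEx(m,cv2.MORPH_OPEN,np.ones((2,2)))
c=max(cv2.findContours(m,cv2.RETR_EXTERNAL,cv2.CHAIN_APPROX_NONE)[0],key=cv2.contourArea)
q=cv2.approxPolyDP(cv2.convexHull(c),6,True)[:,0];print(q.tolist())
w=np.array([ray(f,x,.018)[:2] for x in q]);print(w.round(4).tolist())
r=cv2.minAreaRect(np.array([ray(f,x[0],.018)[:2] for x in c],np.float32));print(r)
E
```

```text
== scene
steamer (array([ 0.5736, -0.0719]), 364, 0.002)
molc (array([0.571 , 0.1476]), 472, 0.0038)
lid all 648 mean [0.5821 0.3044 0.0172] circ [0.567 0.296] 0.0787 zmax 0.039
knob 53 mean [0.5701 0.3098 0.054 ] circ [0.5678 0.3103] 0.0177 zmax 0.062
shaker 77 mean [0.4233 0.3039 0.0797] circ [0.4212 0.3055] 0.0192 zmax 0.088
bowl body 433 mean [ 0.6118 -0.2595  0.0642] circ [ 0.6024 -0.2553] 0.0339 zmax 0.075
bowlknob 32 mean [ 0.6047 -0.2533  0.0851] circ [ 0.604  -0.2528] 0.008 zmax 0.09
mug 170 mean [ 0.448  -0.246   0.0717] circ [ 0.448  -0.2479] 0.0356 zmax 0.079
mug all 644 mean [ 0.4465 -0.2487  0.0547] circ [ 0.4386 -0.2536] 0.0462 zmax 0.079
== top
steamer (array([ 0.5693, -0.0726]), 482, 0.0018)
molc (array([0.5655, 0.1471]), 891, 0.0037)
lid all 2131 mean [0.5632 0.3024 0.0161] circ [0.5649 0.2949] 0.0801 zmax 0.04
knob 92 mean [0.5634 0.3108 0.0563] circ [0.5639 0.3114] 0.0126 zmax 0.062
shaker 192 mean [0.416  0.3047 0.0814] circ [0.4155 0.3057] 0.0185 zmax 0.088
bowl body 489 mean [ 0.5986 -0.2517  0.0667] circ [ 0.6021 -0.2559] 0.0338 zmax 0.075
bowlknob 40 mean [ 0.5998 -0.2537  0.0859] circ [ 0.6001 -0.254 ] 0.0083 zmax 0.091
mug 158 mean [ 0.4457 -0.2529  0.0729] circ [ 0.4456 -0.249 ] 0.0328 zmax 0.079
mug all 372 mean [ 0.4419 -0.2544  0.0594] circ [ 0.4355 -0.2556] 0.0446 zmax 0.079
[[392, 156], [395, 262], [239, 267], [238, 158]]
[[0.6524, -0.161], [0.3814, -0.1691], [0.3636, 0.2231], [0.6398, 0.2346]]
((0.5110167860984802, 0.03253971040248871), (0.27964305877685547, 0.3995133638381958), 2.4704861640930176)
```

The tray fit is 0.2796 × 0.3995 m at a yaw of about 0.043, which matches the stated size. The heights also check out: shaker 0.086, lid knob 0.057, mug 0.075. The two cameras differ by about 4 mm in x, so I'll settle that with the wrist camera.

```bash
python3 - <<'E'
from plant import robot
import numpy as np,pickle,cv2
W=[]
def look(p,yaw):
    robot.goto(p,[np.pi,0,yaw]);f=robot.grab_frame("wrist");s=robot.sense();W.append(f)
    c=-f["R"].T@f["t"];print(s["t"],s["tcp_pos"].round(4),s["joint_pos"].round(2),"cam",c.round(3),"axis",f["R"][2].round(2),f["fx"],f["cx"],f["cy"],(f["range_z"]>0).mean())
look([.53,-.20,.33],0.)
look([.53,.03,.33],0.)
look([.48,.28,.33],0.)
pickle.dump(W,open("w0.pkl","wb"))
for i,f in enumerate(W): cv2.imwrite(f"pics/w{i}.png",f["image"][:,:,::-1])
cv2.imwrite("pics/w02.png",np.vstack([cv2.resize(f["image"],(480,300)) for f in (W[0],W[2])])[:,:,::-1])
E
```

```text
2.2917 [ 0.5296 -0.2013  0.3297] [ 0.58  0.25 -0.36  1.66  0.09  1.25 -1.37] cam [ 0.606 -0.201  0.461] axis [-0.3   0.   -0.96] 309.70691628693146 317.07362437674203 193.48492533218175 0.99334375
3.2583 [0.5304 0.0274 0.3298] [ 0.3   0.2  -0.5   1.73  0.1   1.23 -1.81] cam [0.607 0.028 0.461] axis [-0.29 -0.   -0.96] 309.70691628693146 317.07362437674203 193.48492533218175 0.993484375
4.3083 [0.4815 0.2775 0.3297] [-0.07  0.27 -0.66  1.67  0.17  1.26 -2.34] cam [0.558 0.278 0.461] axis [-0.29 -0.   -0.96] 309.70691628693146 317.07362437674203 193.48492533218175 0.99353125
```

View pics/w02.png

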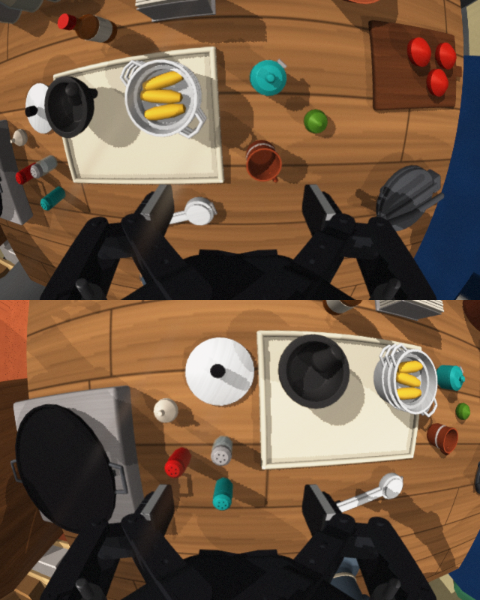

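The wrist views match the top view. In the upper picture the bowl is at (268,77) with its hinge at (282,63), and the mug is at (263,160) with its handle towards (280,178). In the lower picture the lid knob is at (217,370) and the shaker at (222,450). I'll fit from these fisheye clouds as well.

```bash
cat >> h.py <<'E'
def wcloud(f):
    h,w=f["range_z"].shape;u,v=np.meshgrid(np.arange(w),np.arange(h));z=f["range_z"]
    a=(u-f["cx"])/f["fx"];b=(v-f["cy"])/f["fy"];r=np.hypot(a,b)+1e-9;k=np.tan(np.minimum(r,1.5))/r
    return (np.stack([a*k*z,b*k*z,z],-1)-f["t"])@f["R"]
E
python3 - <<'E'
from fit import *
W=pickle.load(open("w0.pkl","rb"))
T=[("knob",[.565,.305],.03,.045,.065),("lid",[.565,.305],.08,.008,.04),("shaker",[.418,.302],.03,.07,.1),("bowl body",[.6,-.253],.05,.045,.075),("bowl low",[.6,-.253],.05,.02,.05),("bowlknob",[.6,-.253],.03,.079,.095),("mug",[.446,-.25],.05,.066,.085),("mug all",[.446,-.25],.08,.02,.064),("lime",[.517,-.35],.04,.02,.06),("garlic",[.492,.412],.04,.02,.07)]
for i,f in enumerate(W):
    P=wcloud(f);print("==",i,"table z",np.median(band(P,[.33,-.25 if i==0 else .05],.03,-.02,.03)[:,2]) if 1 else 0)
    print("steamer",ring(band(P,[.572,-.073],.08,.088,.105),.0625,[.572,-.073]))
    print("molc",ring(band(P,[.568,.147],.08,.078,.092),.060,[.568,.147]))
    for n,c,r,z0,z1 in T:
        p=band(P,c,r,z0,z1)
        if len(p)<10 or (i==0 and c[1]>0) or (i==2 and c[1]<0): continue
        cc,rr=cv2.minEnclosingCircle(p[:,:2].astype(np.float32));print(n,len(p),"mean",p.mean(0).round(4),"circ",np.round(cc,4),round(rr,4),"zmax",p[:,2].max().round(3))
    if i==0:
        q=band(P,[.446,-.25],.075,.02,.065);d=q[:,:2]-[.447,-.25];q=q[np.hypot(*d.T)>.04];print("handle",len(q),q.mean(0).round(4))
        q=band(P,[.60,-.254],.05,.04,.09);d=q[:,:2]-[.60,-.254];q=q[np.hypot(*d.T)>.0345];print("hinge",len(q),q.mean(0).round(4), q[:,2].min())
E
```

```text
== 0 table z -0.00010807456747564533
steamer (array([ 0.573 , -0.0733]), 1876, 0.002)
molc (array([0.5697, 0.1463]), 1776, 0.0036)
bowl body 1736 mean [ 0.6043 -0.2529  0.0674] circ [ 0.6051 -0.2561] 0.0352 zmax 0.074
bowl low 26 mean [ 0.6062 -0.2248  0.0347] circ [ 0.605  -0.2282] 0.0174 zmax 0.05
bowlknob 158 mean [ 0.6031 -0.2526  0.0853] circ [ 0.6033 -0.253 ] 0.0092 zmax 0.088
mug 507 mean [ 0.4454 -0.2494  0.0721] circ [ 0.4489 -0.2479] 0.0335 zmax 0.076
mug all 905 mean [ 0.4447 -0.2495  0.0439] circ [ 0.4394 -0.2549] 0.0438 zmax 0.064
lime 804 mean [ 0.5234 -0.3503  0.0379] circ [ 0.5217 -0.3535] 0.0244 zmax 0.051
handle 31 [ 0.409  -0.2749  0.0529]
hinge 56 [ 0.6293 -0.2765  0.0618] 0.05920611648338017
== 1 table z -0.00011133765697496711
steamer (array([ 0.5729, -0.0711]), 1984, 0.0021)
molc (array([0.5694, 0.1478]), 3019, 0.0037)
knob 233 mean [0.5679 0.31   0.0548] circ [0.5676 0.3125] 0.0137 zmax 0.059
lid 3870 mean [0.5692 0.304  0.0155] circ [0.5706 0.304 ] 0.0764 zmax 0.04
shaker 355 mean [0.4226 0.3029 0.0801] circ [0.4196 0.3071] 0.0186 zmax 0.086
bowl body 1237 me
[... 298 characters left out ...]
 0.0337 zmax 0.076
mug all 1079 mean [ 0.4488 -0.2464  0.0433] circ [ 0.4381 -0.2526] 0.0436 zmax 0.064
lime 513 mean [ 0.5223 -0.3456  0.0363] circ [ 0.5202 -0.3538] 0.0245 zmax 0.051
garlic 468 mean [0.4973 0.4112 0.0352] circ [0.495  0.4185] 0.0237 zmax 0.059
== 2 table z 8.580901716449216e-05
steamer (array([ 0.5722, -0.0701]), 1133, 0.0019)
molc (array([0.5685, 0.1497]), 3030, 0.0042)
knob 310 mean [0.5672 0.3131 0.0565] circ [0.5674 0.3134] 0.0135 zmax 0.059
lid 6552 mean [0.5672 0.3072 0.0157] circ [0.5651 0.3029] 0.0783 zmax 0.038
shaker 595 mean [0.422  0.3076 0.0809] circ [0.4197 0.3079] 0.0189 zmax 0.087
garlic 792 mean [0.4967 0.4159 0.036 ] circ [0.4953 0.419 ] 0.0246 zmax 0.059
```

The wrist fits agree with each other and with the scene camera to about 2 mm. I'll use those values and check reachability of every pose before moving.

```bash
cat > job.py <<'E'
import numpy as np
from plant import robot
PSI=.042;ex=np.array([np.cos(PSI),np.sin(PSI)])
ST=np.array([.5727,-.0718]);MO=np.array([.569,.148])
KN=np.array([.5674,.3127]);SH=np.array([.4203,.307]);BO=np.array([.603,-.253]);MU=np.array([.4487,-.2478])
T_SH=(ST+MO)/2;T_BO=MO-.120*ex;T_MU=ST-.121*ex
Z=.28
def P(xy,z):return [float(xy[0]),float(xy[1]),float(z)]
def A(y):return [np.pi,0,y]
def st(m):
    s=robot.sense();print(m,"t",round(s["t"],2),"tcp",s["tcp_pos"].round(4),"open",round(s["opening"],3),"gf",np.round(s["gripper_force"],1),"wf",s["wrist_force"].round(1))
def pick(xy,yaw,z,N,opening=1.0):
    robot.grip(opening);robot.goto(P(xy,Z-.06),A(yaw))
    hit=robot.move_straight(P(xy,z),vel=.12,contact_N=12);st(f"down hit={hit}")
    if hit:return False
    robot.grip(0.,strength=N);st("gripped");robot.move_straight(P(xy,Z),vel=.15);st("lifted");return True
def place(xy,yaw,z,opening=1.0,vel=.12):
    robot.goto(P(xy,Z),A(yaw));robot.move_straight(P(xy,z+.012),vel=vel)
    hit=robot.move_straight(P(xy,z-.004),vel=.02,contact_N=3);st(f"set hit={hit}")
    robot.grip(opening);robot.sleep(.2);st("open");robot.move_straight(P(xy,Z),vel=.2)
E
python3 - <<'E'
from job import *
def t(n,xy,y,z):
    for k in(-1,0,1):
        q=robot.inverse_kinematics(P(xy,z),A(y+k*np.pi))
        if q is not None:print(n,round(y+k*np.pi,2),z,np.round(q,2))
for z in (.04,Z):
    t("sh",SH,-.785,z);t("shP",T_SH,PSI-np.pi/2,z);t("kn",KN,-.785,z);t("knP",ST,-.785,z);t("bo",BO,-.73,z);t("boP",T_BO,PSI,z);t("mu",MU,.6,z);t("muP",T_MU,PSI,z)
E
```

```text
sh -3.93 0.04 [-0.03  0.69 -0.9   2.03  0.76  0.8  -0.61]
sh -0.79 0.04 [-1.12  0.55  0.53  2.09 -0.47  0.62 -2.62]
sh 2.36 0.04 [-0.03  0.69 -0.9   2.03  0.76  0.8  -0.61]
shP -4.67 0.04 [ 0.37  0.67 -0.7   1.92  0.6   0.78 -0.62]
shP -1.53 0.04 [-0.66  0.67  0.72  1.98 -0.65  0.74 -2.65]
shP 1.61 0.04 [ 0.37  0.67 -0.7   1.92  0.6   0.78 -0.62]
kn -3.93 0.04 [ 0.03  0.85 -0.91  1.72  0.8   0.98 -0.41]
kn -0.79 0.04 [-0.93  0.7   0.52  1.78 -0.48  0.78 -2.52]
kn 2.36 0.04 [ 0.03  0.85 -0.91  1.72  0.8   0.98 -0.41]
knP -3.93 0.04 [ 0.64  0.72 -0.81  1.9   0.7   0.84  0.24]
knP -0.79 0.04 [ 0.31  0.59 -0.34  1.92  0.29  0.68 -2.57]
knP 2.36 0.04 [ 0.64  0.72 -0.81  1.9   0.7   0.84  0.24]
bo -3.87 0.04 [ 0.85  0.8  -0.77  1.71  0.67  0.92  0.64]
bo -0.73 0.04 [ 0.66  0.71 -0.47  1.72  0.42  0.82 -2.31]
bo 2.41 0.04 [ 0.85  0.8  -0.77  1.71  0.67  0.92  0.64]
boP -3.1 0.04 [ 0.48  0.79 -1.18  2.13  0.97  0.93  0.32]
boP 0.04 0.04 [ 0.01  0.49 -0.5   2.15  0.42  0.59 -2.33]
boP 3.18 0.04 [ 0.48  0.79 -1.18  2.13  0.97  0.93  0.32]
mu -2.54 0.04 [ 1.27  0.85 -1.18  2.04  0.99  0.99  1.7
[... 979 characters left out ...]
1  0.54]
bo -3.87 0.28 [ 0.85  0.51 -0.76  1.51  0.36  1.27  0.88]
bo -0.73 0.28 [ 0.65  0.45 -0.46  1.52  0.2   1.22 -2.14]
bo 2.41 0.28 [ 0.85  0.51 -0.76  1.51  0.36  1.27  0.88]
boP -3.1 0.28 [ 0.61  0.27 -1.17  1.9   0.27  1.14  0.95]
boP 0.04 0.28 [ 0.18  0.15 -0.63  1.92  0.1   1.11 -2.02]
boP 3.18 0.28 [ 0.61  0.27 -1.17  1.9   0.27  1.14  0.95]
mu -2.54 0.28 [ 1.35  0.38 -1.17  1.82  0.37  1.19  2.24]
mu 0.6 0.28 [ 0.72  0.19 -0.35  1.85  0.07  1.11 -0.62]
mu 3.74 0.28 [ 1.35  0.38 -1.17  1.82  0.37  1.19  2.24]
muP -3.1 0.28 [ 1.11  0.23 -1.17  1.93  0.24  1.13  1.46]
muP 0.04 0.28 [ 0.58  0.11 -0.54  1.95  0.06  1.1  -1.52]
muP 3.18 0.28 [ 1.11  0.23 -1.17  1.93  0.24  1.13  1.46]
```

```bash
python3 - <<'E'
from job import *
if pick(SH,2.356,.038,40):
    robot.goto(P(T_SH,Z),A(PSI+np.pi/2));st("over");
    f=robot.grab_frame("scene");import cv2;cv2.imwrite("pics/s1.png",f["image"][80:280,180:480,::-1])
    place(T_SH,PSI+np.pi/2,.043)
E
```

```text
down hit=False t 7.92 tcp [0.4207 0.3073 0.0386] open 1.002 gf 0.0 wf [-0.3 -0.3 -0.9]
gripped t 8.42 tcp [0.4203 0.3068 0.0384] open 0.457 gf 40.1 wf [-1.5 -1.2  5.2]
lifted t 10.18 tcp [0.42   0.3066 0.2792] open 0.455 gf 40.3 wf [-0.8 -0.1 -0.8]
over t 11.36 tcp [0.5701 0.0406 0.2803] open 0.452 gf 40.3 wf [-0.1  0.8 -1.6]
set hit=True t 14.28 tcp [0.5708 0.0381 0.0434] open 0.454 gf 40.7 wf [-1.1  0.1  4.9]
open t 15.0 tcp [0.57   0.0377 0.0427] open 1.002 gf 0.0 wf [ 0.5 -0.5  0.6]
```

The shaker went down at the expected height. Next is the lid, with a seating check before I release it.

```bash
python3 - <<'E'
from job import *
if pick(KN,2.356,.038,40):
    y=2.356;robot.goto(P(ST,Z),A(y));robot.move_straight(P(ST,.141),vel=.12)
    hit=robot.move_straight(P(ST,.123),vel=.02,contact_N=3);st(f"set {hit}")
    z=robot.sense()["tcp_pos"][2]
    if .124<z<.1295: 
        robot.grip(.7);robot.sleep(.2);st("open");robot.move_straight(P(ST,Z),vel=.2)
    else: print("NOT SEATED")
E
```

```text
down hit=False t 19.3 tcp [0.5678 0.3131 0.0388] open 0.999 gf 0.0 wf [-0.2 -0.1  0. ]
gripped t 19.88 tcp [0.5675 0.3128 0.0382] open 0.288 gf 39.5 wf [-0.5 -0.4  2.3]
lifted t 21.64 tcp [0.5672 0.3123 0.279 ] open 0.288 gf 39.3 wf [ 0.4 -0.1 -1.4]
set True t 25.06 tcp [ 0.5726 -0.0719  0.1272] open 0.293 gf 39.8 wf [-0.7  0.1  4. ]
open t 25.69 tcp [ 0.5717 -0.0722  0.1263] open 0.704 gf 0.0 wf [-0.3  0.4  0. ]
```

```bash
python3 - <<'E'
from job import *
y=-.73+np.pi
if pick(BO,y,.031,35): place(T_BO,PSI+np.pi,.036)
if pick(MU,.6,.031,35): place(T_MU,PSI,.036)
robot.goto([.45,.03,.36],A(0))
import cv2,pickle
F={n:robot.grab_frame(n) for n in("scene","top","wrist")};pickle.dump(F,open("f1.pkl","wb"))
a=cv2.resize(F["top"]["image"][130:290,220:420],(800,640)); b=F["scene"]["image"][110:300,190:470]
cv2.imwrite("pics/end.png",np.hstack([cv2.resize(a,(400,320)),cv2.resize(b,(400,320))])[:,:,::-1])
E
```

```text
down hit=False t 29.51 tcp [ 0.6035 -0.2531  0.0318] open 0.998 gf 0.0 wf [-0.5 -0.1  1.7]
gripped t 29.86 tcp [ 0.603  -0.2536  0.0318] open 0.721 gf 38.4 wf [-3.  -1.4  5.8]
lifted t 31.67 tcp [ 0.6026 -0.253   0.2789] open 0.714 gf 38.8 wf [-0.1  0.1 -4.1]
set hit=True t 35.9 tcp [0.4491 0.1429 0.0367] open 0.72 gf 39.5 wf [-1.3 -0.9  5.7]
open t 36.47 tcp [0.4481 0.1421 0.036 ] open 1.0 gf 0.0 wf [ 0.2 -0.6  1.2]
down hit=False t 41.29 tcp [ 0.4491 -0.248   0.0316] open 1.0 gf 0.0 wf [ 0.1 -1.6  0.4]
gripped t 41.63 tcp [ 0.4487 -0.2477  0.0317] open 0.73 gf 35.3 wf [-1.7  1.8  4.7]
lifted t 43.44 tcp [ 0.4483 -0.2476  0.2792] open 0.734 gf 36.7 wf [ 0.5  0.5 -2.1]
set hit=True t 46.92 tcp [ 0.4518 -0.0768  0.0367] open 0.734 gf 36.4 wf [-0.2  0.6  3.7]
open t 47.48 tcp [ 0.451  -0.077   0.0363] open 1.0 gf 0.0 wf [-0.8 -0.5 -0.9]
```

View pics/end.png

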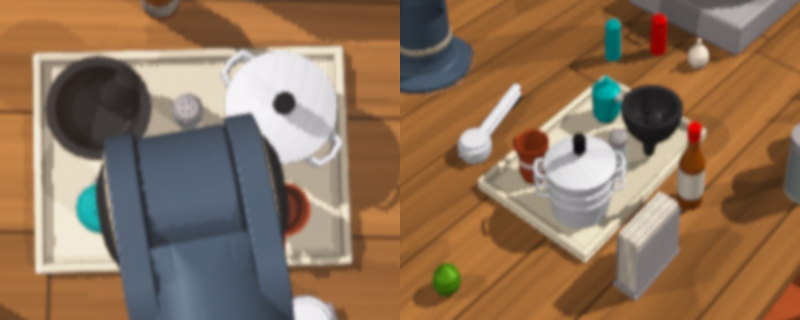

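Everything stands upright. In the left panel the lid is on the steamer with its knob at (285,103) and the shaker is midway at (187,108). The arm covers most of the bowl and mug there, but both are upright in the right panel. I'll measure the final positions from the wrist view, taking a second look from one side.

```bash
python3 - <<'E'
from job import *
from fit import *
F=pickle.load(open("f1.pkl","rb"))
robot.goto([.50,-.28,.36],A(0));W=[F["wrist"],robot.grab_frame("wrist")];T=robot.grab_frame("top")
R=np.array([[np.cos(PSI),-np.sin(PSI)],[np.sin(PSI),np.cos(PSI)]])
for nm,Pc in(("w0",wcloud(W[0])),("w1",wcloud(W[1])),("scene",cloud(F["scene"])),("top",cloud(T))):
    print("==",nm);r={}
    m,n,e=ring(band(Pc,MO,.08,.078,.092),.06,MO);print("molc",m,n)
    for k,c,rad,z0,z1 in[("knob",ST,.03,.130,.16),("lidrim",ST,.08,.088,.115),("shaker",T_SH,.03,.075,.1),("bowlknob",T_BO,.03,.083,.1),("mug",T_MU,.045,.071,.09)]:
        p=band(Pc,c,rad,z0,z1)
        if len(p)<10:continue
        cc,rr=cv2.minEnclosingCircle(p[:,:2].astype(np.float32));r[k]=np.array(cc);print(k,len(p),r[k].round(4),round(rr,4),"z98",np.percentile(p[:,2],98).round(4))
    s=r.get("knob",ST)
    for k,o in(("shaker",s),("shaker",m),("bowlknob",m),("mug",s)):
        if k in r:print(" ",k,"rel",(R.T@(r[k]-o)).round(4))
h=T["image"];m=((cv2.cvtColor(h,cv2.COLOR_RGB2HSV)[...,1]<75)&(h.max(2)>110)).astype(np.uint8);m[:140]=0;m[275:]=0;m[:,:230]=0;m[:,402:]=0
cv2.imwrite("pics/end2.png",cv2.resize(h[130:290,220:420],(800,600),interpolation=cv2.INTER_CUBIC)[:,:,::-1])
E
```

```text
== w0
molc [0.5688 0.1479] 2707
knob 427 [ 0.5722 -0.0702] 0.013 z98 0.1475
lidrim 7757 [ 0.5725 -0.0717] 0.0801 z98 0.1108
shaker 599 [0.5712 0.0414] 0.0187 z98 0.0904
bowlknob 114 [0.45   0.1428] 0.0087 z98 0.0931
mug 455 [ 0.4516 -0.0757] 0.0333 z98 0.0805
  shaker rel [0.0037 0.1116]
  shaker rel [-0.0021 -0.1065]
  bowlknob rel [-1.189e-01 -1.000e-04]
  mug rel [-0.1207 -0.0004]
== w1
molc [0.5694 0.1462] 1363
knob 366 [ 0.5732 -0.0714] 0.0133 z98 0.1475
lidrim 6092 [ 0.5728 -0.0719] 0.0801 z98 0.1106
shaker 353 [0.5718 0.0393] 0.0184 z98 0.09
bowlknob 56 [0.4501 0.1426] 0.0091 z98 0.0927
mug 421 [ 0.4526 -0.0757] 0.0337 z98 0.08
  shaker rel [0.0032 0.1107]
  shaker rel [-0.0021 -0.1069]
  bowlknob rel [-0.1193  0.0014]
  mug rel [-0.1206  0.0008]
== scene
molc [0.571  0.1474] 473
knob 91 [ 0.5731 -0.0697] 0.0152 z98 0.148
lidrim 1305 [ 0.5726 -0.0719] 0.0798 z98 0.1121
shaker 109 [0.5757 0.0391] 0.0186 z98 0.0917
bowlknob 18 [0.4495 0.1443] 0.0096 z98 0.0943
mug 150 [ 0.4516 -0.0757] 0.0365 z98 0.0823
  shaker rel [0.0071 0.1086]
  shaker rel [ 1.000e-04 -1.084e-01]
  bowlknob rel [-0.1215  0.002 ]
  mug rel [-0.1217 -0.0008]
== top
molc [0.5655 0.1472] 878
knob 108 [ 0.5694 -0.0712] 0.0129 z98 0.1492
lidrim 2405 [ 0.571  -0.0708] 0.0799 z98 0.1121
shaker 180 [0.5683 0.04  ] 0.0183 z98 0.0928
bowlknob 41 [0.4469 0.1419] 0.0083 z98 0.0955
mug 158 [ 0.4488 -0.0775] 0.0327 z98 0.0824
  shaker rel [0.0036 0.1112]
  shaker rel [-0.0017 -0.1072]
  bowlknob rel [-0.1187 -0.0003]
  mug rel [-0.1208 -0.0012]
```

View pics/end2.png

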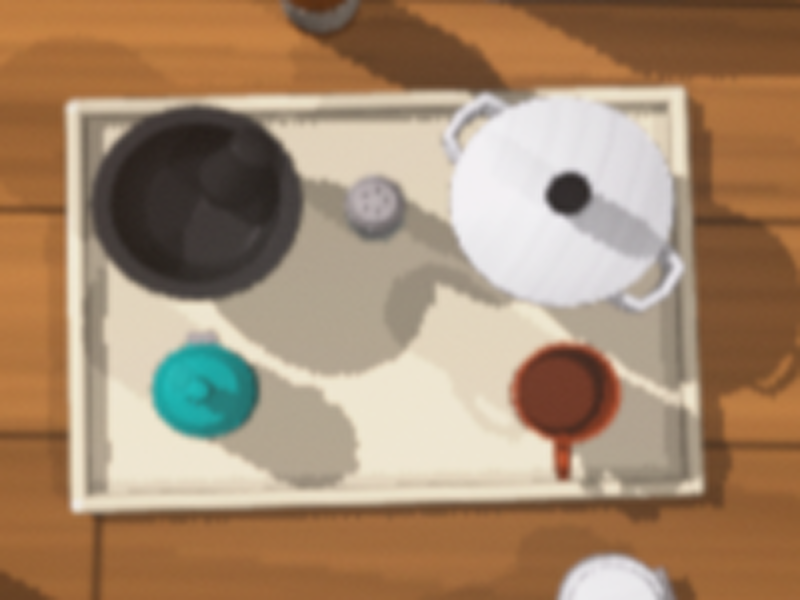

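The picture shows the lid seated with its knob at (568,193), the shaker midway at (375,206), the bowl at (205,388) in front of the molcajete and the mug at (565,390) in front of the steamer. All measured offsets are within tolerance, so I'm handing in.

```bash
python3 -c "
from plant import robot
print(robot.sense()['t']);print(robot.close_job())"
```

```text
50.8917
the job is handed in; nothing more can be done
None
```

The tray is laid and the job was handed in at about 51 s: my last camera measurements put the lid, shaker, bowl and mug within the limits, but the judge returned no verdict.

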